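# Fit the humidifier cassette in the cigar box

## Task

The humidifier cassette is latched in its refill stand on the counter. Pinch the stand's two opposed side buttons together so that the cassette pops up, lift it out by its ridge, and press it level into the clip frame in the middle of the open cigar box until it is fully home and both end catches have snapped back over it; then let go. Leave the cup, the ashtray and the jar where they are.

Things in the scene. Friction and masses are not known exactly. Their poses are not given: they have to be found in the camera images.
- cassette: Black plastic humidifier cassette, loose, 0.13 to 0.25 kg: block 100 (x) x 36 (y) x 22 (z) mm with pale vent slots, and on top a solid grip ridge 60 (x) x 12 (y) mm rising a further 28 mm (50 mm in all). Origin: centre of its underside; x along its length, z up. Same either way round. Grip it across the ridge's 12 mm; it may be pushed down while so held, or by the ridge's top.
- stand: Grey refill stand, fixed: housing 116 (x) x 50 (y) x 14 (z) mm, guides to 32 mm high. Origin: centre of its underside, on the counter; x along its length, as the cassette's. Latched cassette: underside 16 mm over the counter, held by 4 steel hooks (x = +-30 mm, tops 44.5 mm high) over its long top edges. Popped up: 10 mm higher, held by a spring plate, ridge top 76 mm over the counter; then lift straight up.
- release (a point): Middle of the stand between its two release buttons, 36 mm above the counter (axes as the stand's). The buttons are grey plates with dark ribs at y = +31 and -31 mm (outer faces, 62 mm over both), 32 mm wide (x), 24 to 48 mm above the counter. Both pushed in 5 mm or more at once free the cassette; once popped up it stays free when they are let go, unless it is pushed down again.
- button_left (a joint): Travel of the button on the stand's +y side, m: 0 out, 0.006 fully in (towards the stand's middle). Sprung: about 2 N at first, 6 N fully in, plus up to 3 N of hook friction. It draws back the hooks on the opposite side.
- button_right (a joint): The same for the button on the stand's -y side.
- box: Open wooden cigar box, fixed, 220 (x) x 180 (y) mm outside, walls 7 mm thick and 40 mm high, with three cigars along each side (tops 26 mm above the counter) and an aluminium clip frame in its middle, lengthwise along x. Origin: centre of its underside, on the counter.
- seat (a point): Centre of the clip frame's seat, 12 mm above the counter: where the cassette's underside centre lies when home. x along frame and box, z up. The cassette goes in lengthwise from above, between thin side guides (y = +-20 mm, x = +-32 to 42 mm, 30 mm high over the seat, flared tops to 40 mm; 2 mm play a side), end posts (x = +-51.5 mm, y = +-14 to 19 mm, flared tops to 46 mm) and a sprung catch in the middle of each end.
- catch_far (a joint): Deflection of the sprung catch at the frame's +x end, m: 0 at rest or snapped over the cassette, 0.008 at most. Its ramp runs from 46 mm above the seat (x = 54 mm) down to the nose (x = 45.5 mm); nose underside 23.5 mm above the seat. The cassette set in rests on the ramps; some 6 to 15 N down in all drives both catches out about 4.5 mm until they snap back over its ends.
- catch_near (a joint): The same for the catch at the frame's -x end, mirrored.
- cup: White paper cup, bystander, 80 mm across and 95 mm high. Origin: centre of its underside.
- ashtray: Black round ashtray, bystander, 110 mm across and 30 mm high. Origin: centre of its underside.
- jar: Closed amber glass jar with a steel lid, bystander, 68 mm across and 85 mm high. Origin: centre of its underside.
Things that resemble listed ones, but are neither listed nor needed, are in the scene too. What is shaped like the stand but turquoise is not meant.

How it is judged:
By the outcome, as a careful person would: the job done as asked, in the order asked, and still so for the second after the job is handed in, with the robot touching nothing.
It also fails if it takes over 51 s, if anything falls off the work surface, if the arm or the gripper's body presses on something with over 40 N, if the wrist force passes 120 N, or if a joint passes its speed limit or range.

## Robot

A 6-joint arm with a two-finger parallel gripper is mounted at the origin on the work surface. World frame = base frame: x ahead of the robot, y to its left, z up, the work surface at z = 0. Lengths are in m, angles in rad, forces in N, time in s.
With the tool pointing down it reaches from about 0.3 to 0.875 m from the base axis. Payload 6.4 kg.
Tool frame: the origin (TCP) lies midway between the tips of the shut fingers; the grasp point (between the pads) lies 19 mm behind it (manip.grip_point_offset is the distance from the TCP to the grasp point, in m); z points along the fingers, y is the line along which they close (so a half turn about z gives the same grasp; the last joint's range is limited). The gripper opens to 88 mm and grips with 3 to 60 N. Pads are 18 mm wide; open, the fingers measure 123 mm over their backs; the gripper's body (75 mm by 187 mm) begins 45 mm behind the grasp point.
Start: joints at [0.95, 0.181, 1.607, -0, 1.354, -0.206], TCP at [0.232, 0.526, 0.239] pointing down, gripper open.
Joint ranges: [-2.99, 2.99], [-0.89, 2.07], [0.3, 2.58], [-1.14, 4.28], [0, 2.63], [-3.12, 3.12]. Speed limits (rad/s): [2.57, 2.57, 3.01, 3.14, 3.14, 3.14].

## Interface

Orientations are given as a 3x3 rotation matrix whose columns are the frame's x, y, z axes.
In Python, from plant import manip, command_gripper, planner, status, get_image, camera_info, workorder gives the robot as it stands. The module is installed in compiled form; this text tells all that it offers. Calls block until the motion is done:
- manip.reach(position, orientation): joint-space move of the TCP to a pose.
- manip.move_straight(position, rot=None, rate=0.15, max_force=None): straight line of the TCP; rot=None keeps the orientation; rate is the mean speed in m/s. With max_force (N) it stops when the force on the tool has changed by that much, and returns True; else False.
- manip.goto_joints(angles): joint-space move.
- command_gripper(opening, f_grip=None): finger opening in m; f_grip is the grip in N (None keeps the last); returns when the fingers have stopped.
- manip.wait(seconds).
- planner.inverse_kinematics(position, orientation): joint angles nearest the present ones, or None.
- status.get_state(): the state.
- get_image(name): name is "scene" or "top"; returns the picture (480x640x3 uint8, red, green, blue); there is no depth.
- camera_info(name): a dict with "camera_matrix" (3x3 intrinsics, pixels), "xyz" and "attitude" of the camera in the world. Camera axes: x right, y up, looking along -z (the intrinsics and any distortion apply to the point x, -y, -z); pixel columns grow to the right and rows downward; lengths in m; the calibration is good to about 2 mm. A picture is of the moment at which its call begins. camera_info takes no time and is no camera call.
A pose or a line that the arm cannot do raises manip.PlanningError and nothing moves.
- workorder.sign_off(): hands the job in; it is judged then, once.
The state is a dict: "time_s": time; "qpos": joint angles; "joint_vel": joint speeds; "effort": joint torques, N m; "ee_pos": TCP position; "orientation": TCP orientation; "wrist_force": force on the tool from outside, world axes, zero at the start; "wrist_torque": the same for the moment, N m; "finger_gap": finger opening in m; "finger_force": force on a finger pad.
Only numpy, scipy, OpenCV 4.12 (cv2) and the standard library are available. Lean on these libraries where they do the work, as an engineer would, in place of code of your own. Each camera call takes 0.05 s, during which the arm holds its last target. There are 200 camera calls.

## Working session

There is one attempt and no reset: what is moved stays moved. The work goes in short steps, each a Python script; the robot and the scene stay as the last script left them, time stands still between calls to the robot, and variables do not carry over. Pictures are saved under pics/ and viewed, at most 10 in all, crops included, and the job is handed in when it is done.

```bash
mkdir -p pics; python3 - <<'E'
from plant import *
import cv2,numpy as np
np.set_printoptions(precision=4,suppress=True)
for n in("scene","top"):
    im=get_image(n);cv2.imwrite(f"pics/{n}0.png",im[:,:,::-1]);print(n,camera_info(n))
s=status.get_state();print(s["time_s"],s["orientation"],s["finger_gap"],manip.grip_point_offset)
E
```

```text
scene {'camera_matrix': array([[460.4055,   0.    , 319.0205],
       [  0.    , 460.4055, 244.3404],
       [  0.    ,   0.    ,   1.    ]]), 'xyz': array([ 1.1646, -0.3092,  0.5461]), 'attitude': array([[ 0.4913, -0.5098,  0.7062],
       [ 0.8706,  0.2643, -0.4149],
       [ 0.0248,  0.8187,  0.5737]])}
top {'camera_matrix': array([[514.2296,   0.    , 322.4792],
       [  0.    , 514.2296, 240.1046],
       [  0.    ,   0.    ,   1.    ]]), 'xyz': array([0.4923, 0.0595, 1.1245]), 'attitude': array([[ 0.0104,  0.9971, -0.0759],
       [-0.9999,  0.0109,  0.0064],
       [ 0.0072,  0.0758,  0.9971]])}
0.1 [[-0.9152  0.403  -0.0009]
 [ 0.403   0.9152 -0.0013]
 [ 0.0003 -0.0015 -1.    ]] 0.0881312708823588 0.0187
```

View pics/scene0.png

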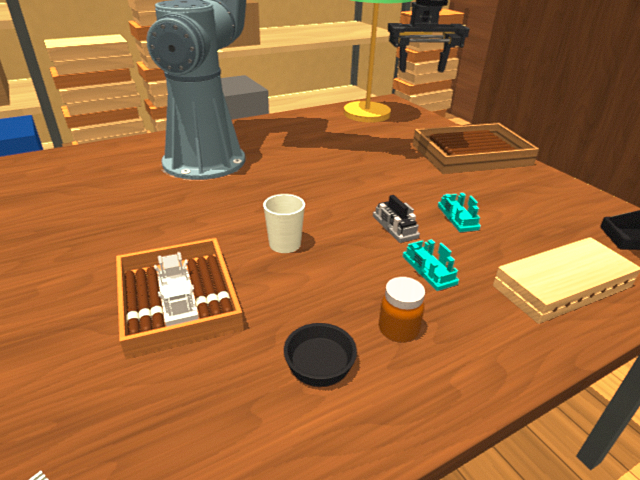

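View pics/top0.png

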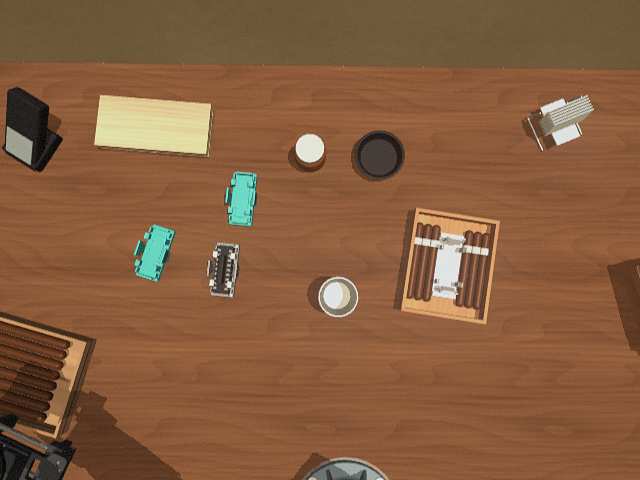

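The scene view shows the grey stand at (397,217) and the target box at (178,290). In the top view the stand is at (225,270), the box at (450,265), the cup at (338,297), and there are turquoise decoys at (242,198) and (155,252). Next I'll enlarge the stand and box in both views.

```bash
python3 - <<'E'
import cv2,numpy as np
t=cv2.imread("pics/top0.png");s=cv2.imread("pics/scene0.png")
def crop(im,x,y,w,h,f):return cv2.resize(im[y:y+h,x:x+w],None,fx=f,fy=f,interpolation=cv2.INTER_NEAREST)
a=crop(t,195,230,60,80,7);b=crop(s,362,185,60,80,5)  # 420x560, 300x400
c=np.zeros((560,720,3),np.uint8);c[:,:420]=a;c[:400,420:]=b
cv2.imwrite("pics/c1.png",c)
a=crop(t,395,200,110,130,4)
b=crop(s,110,235,70*2-50,110,3)
c=np.zeros((520,440+270,3),np.uint8);c[:,:440]=a;c[:330,440:]=b
cv2.imwrite("pics/c2.png",c)
E
```

```text
(no output)
```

View pics/c1.png

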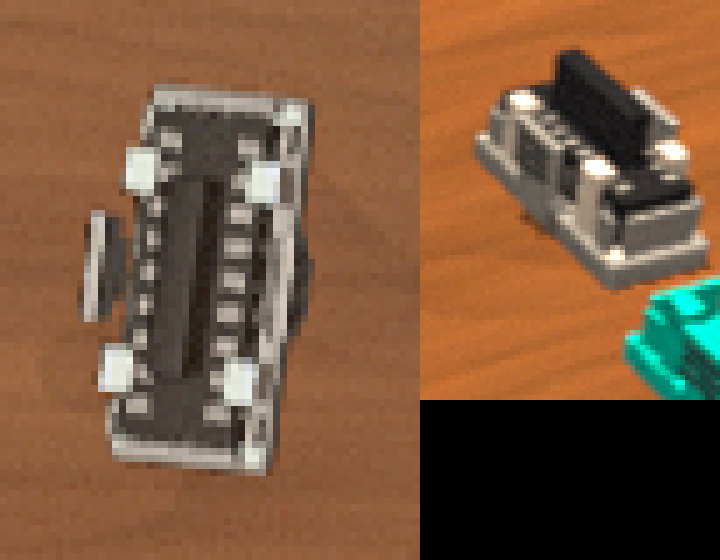

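View pics/c2.png

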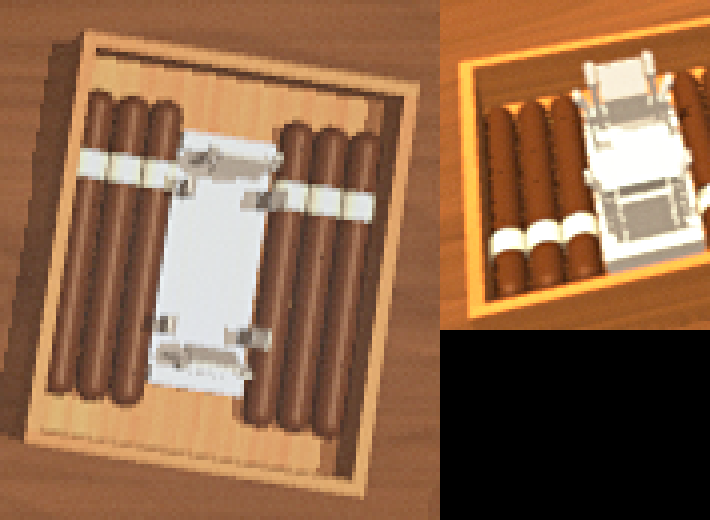

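The top crop shows the stand's four bright hook tops at about (215,255), (233,256), (212,283) and (229,285). In the box crop the rim corners are near (416,208), (500,221), (486,324) and (401,310), and the white frame plate is near (448,265).

```bash
cat > h.py <<'E'
import cv2,numpy as np
np.set_printoptions(precision=4,suppress=True)
from plant import *
def ray(n,p,z):
    c=camera_info(n);p=np.atleast_2d(p).astype(float);K=c["camera_matrix"]
    d=np.c_[(p[:,0]-K[0,2])/K[0,0],-(p[:,1]-K[1,2])/K[1,1],-np.ones(len(p))]@c["attitude"].T
    o=c["xyz"];return (o+d*((z-o[2])/d[:,2])[:,None])[:,:2]
def proj(n,X):
    c=camera_info(n);q=(np.atleast_2d(X)-c["xyz"])@c["attitude"];K=c["camera_matrix"]
    return np.c_[K[0,2]-K[0,0]*q[:,0]/q[:,2],K[1,2]+K[1,1]*q[:,1]/q[:,2]]
def blobs(im,roi,thr,lo=3,sat=255):
    x,y,w,h=roi;r=im[y:y+h,x:x+w];hsv=cv2.cvtColor(r,cv2.COLOR_BGR2HSV)
    m=((hsv[:,:,2]>thr)&(hsv[:,:,1]<sat)).astype(np.uint8)
    n,l,st,c=cv2.connectedComponentsWithStats(m,connectivity=4)
    return [(c[i]+[x,y],st[i]) for i in range(1,n) if st[i,4]>=lo]
E
python3 - <<'E'
from h import *
t=cv2.imread("pics/top0.png");s=cv2.imread("pics/scene0.png")
for n,im,roi in(("top",t,(200,235,45,70)),("scene",s,(370,190,55,55))):
    print(n)
    for c,st in blobs(im,roi,205,4,60): print(c,st,ray(n,c,.0445)[0])
# box rim
for n,im,roi in(("top",t,(395,200,110,130)),("scene",s,(105,232,145,125))):
    x,y,w,h=roi;hsv=cv2.cvtColor(im[y:y+h,x:x+w],cv2.COLOR_BGR2HSV);H,S,V=[hsv[...,i].astype(int) for i in range(3)]
    print(n,"hsv rim/table sample",hsv[(8 if n=="top" else 60),(22 if n=="top" else 14)],hsv[3,60])
    m=((V>150)&(H>11)).astype(np.uint8) if n=="top" else ((V>185)&(H>13)).astype(np.uint8)
    cv2.imwrite(f"pics/m_{n}.png",cv2.resize(m*255,None,fx=3,fy=3,interpolation=0))
    nn,l,st,c=cv2.connectedComponentsWithStats(m);k=1+np.argmax(st[1:,4])
    pts=np.argwhere(l==k)[:,::-1]+[x,y]
    W=ray(n,pts,.04)
    r=cv2.minAreaRect((W*1000).astype(np.float32));print(r)
a=cv2.imread("pics/m_top.png");b=cv2.imread("pics/m_scene.png")
c=np.zeros((400,775,3),np.uint8);c[:a.shape[0],:330]=a;c[:b.shape[0],335:335+b.shape[1]]=b;cv2.imwrite("pics/m.png",c)
E
```

```text
top
[236.1667 246.3333] [35 10  3  3  6] [0.5594 0.2338]
[214.5 254. ] [13 17  4  5 20] [0.5427 0.2788]
[232.1905 255.9524] [30 19  5  5 21] [0.539  0.2417]
[208.  268.5] [ 8 32  1  4  4] [0.5122 0.2916]
[235.  273.5] [35 37  1  4  4] [0.5024 0.2349]
[211.2609 282.3913] [ 9 45  5  6 23] [0.4833 0.284 ]
[228.5652 284.3913] [27 47  4  6 23] [0.4795 0.2478]
[230.5 294.5] [30 59  2  2  4] [0.4585 0.2433]
scene
[382.     204.6364] [10 13  5  4 11] [0.479  0.2497]
[406.2 203.8] [35 13  3  3  5] [0.5003 0.2996]
[411.9286 214.5714] [39 23  6  4 14] [0.5421 0.2818]
[397.2143 218.0714] [25 27  6  3 14] [0.5391 0.2453]
[391.   228.25] [20 38  3  2  4] [0.5647 0.2101]
[400.4 236.1] [28 45  5  3 10] [0.5962 0.2095]
top hsv rim/table sample [ 14 140 216] [ 11 151 149]
((523.9822387695312, -218.16500854492188), (181.31069946289062, 225.8681182861328), 81.48224639892578)
scene hsv rim/table sample [ 20 170 255] [ 12 184 200]
((524.1511840820312, -215.99769592285156), (181.08990478515625, 221.65516662597656), 81.4589614868164)
```

View pics/m.png

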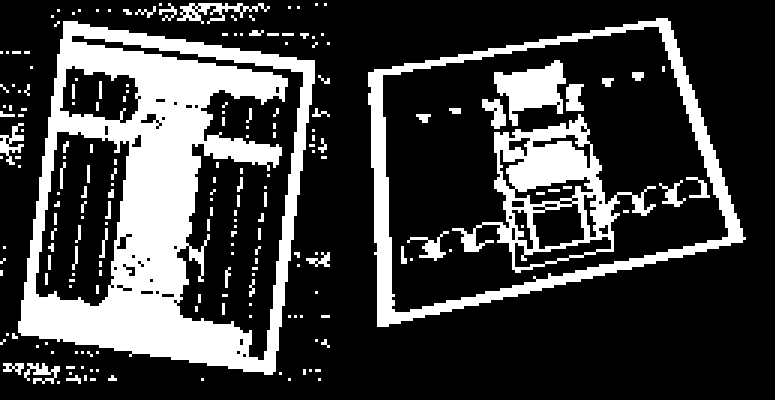

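```bash
cat >> h.py <<'E'
def R(a):
    z=np.array([0,0,-1.]);y=np.array([-np.sin(a),np.cos(a),0]);return np.c_[np.cross(y,z),y,z]
def st(tag=""):
    s=status.get_state();print(tag,"t%.2f"%s["time_s"],"p",s["ee_pos"],"F",s["wrist_force"],"T",s["wrist_torque"],"gap %.4f ff %s"%(s["finger_gap"],s["finger_force"]));return s
def snap(f,boxes):
    ims=[]
    for n,x,y,w,h,k in boxes:
        im=get_image(n);cv2.imwrite(f"pics/{f}_{n}.png",im[:,:,::-1]);ims.append(cv2.resize(im[y:y+h,x:x+w,::-1],None,fx=k,fy=k,interpolation=0))
    H=max(i.shape[0] for i in ims);cv2.imwrite(f"pics/{f}.png",np.hstack([np.pad(i,((0,H-i.shape[0]),(0,6),(0,0))) for i in ims]))
S=np.array([.511,.2643]);SA=np.radians(-5.2);B=np.array([.524,-.217]);BA=np.radians(-8.5)
E
python3 - <<'E'
from h import *
print(ray("top",np.array([[183,130],[275,143],[245,397],[150,383],[213.2,263.2]])/4+[395,200]-.4,.012))
manip.reach([*S,.15],R(SA));st()
manip.move_straight([*S,.08],rate=.15)
print(manip.move_straight([*S,.017],rate=.1,max_force=15));st("down")
command_gripper(.060,25);st("60")
command_gripper(.057,25);st("57")
E
```

```text
[[ 0.5972 -0.204 ]
 [ 0.5907 -0.2541]
 [ 0.4531 -0.2364]
 [ 0.4601 -0.1852]
 [ 0.525  -0.2198]]
 t1.56 p [0.5107 0.2651 0.1502] F [-0.6397 -0.0062 -0.5396] T [-0.0097  0.0131  0.0169] gap 0.0882 ff 0.0
False
down t2.96 p [0.5115 0.2644 0.0175] F [-0.5952 -0.2672 -0.2461] T [ 0.0087 -0.0099  0.0172] gap 0.0880 ff 0.0
60 t3.54 p [0.5113 0.2644 0.0174] F [-0.645   0.8647  3.8442] T [ 0.0149  0.0989 -0.0371] gap 0.0598 ff 4.518127069459297
57 t3.80 p [0.5113 0.2644 0.0174] F [-1.345   0.4169  5.4461] T [0.0009 0.1593 0.0562] gap 0.0571 ff 5.499475579708815
```

```bash
python3 - <<'E'
from h import *
command_gripper(.054,30);st("54")
command_gripper(.045,30);st("full")
snap("p1",[("scene",360,180,65,70,6),("top",195,230,60,80,6)])
E
```

```text
54 t4.07 p [0.5113 0.2644 0.0171] F [0.2913 0.1266 2.7307] T [ 0.0999 -0.0388 -0.0088] gap 0.0540 ff 2.3798018813249655
full t4.32 p [0.5113 0.2644 0.0173] F [-0.4251  0.8857  5.2531] T [ 0.1463  0.0236 -0.0677] gap 0.0487 ff 30.00077996402979
```

View pics/p1.png

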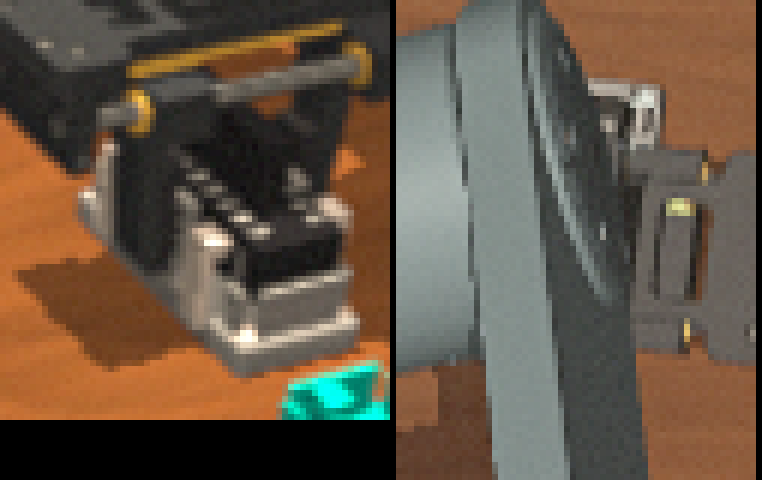

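The scene crop shows the cassette popped up: its black end now stands clear above the grey end wall near (398,224), and the buttons are fully in. Next I'll grip the ridge.

```bash
python3 - <<'E'
from h import *
command_gripper(.085,10)
p=status.get_state()["ee_pos"]
manip.move_straight([S[0],S[1],.0525],rate=.1);st("up")
command_gripper(.015,15);st("15")
command_gripper(.005,45);s=st("grip")
manip.move_straight([S[0],S[1],.09],rate=.08);st("lift1")
manip.move_straight([S[0],S[1],.19],rate=.2);st("lift")
snap("p2",[("scene",340,90,110,150,4),("top",200,220,60,100,5)])
E
```

```text
up t5.61 p [0.5113 0.2644 0.053 ] F [-0.3783 -0.8298  0.2617] T [0.0384 0.0403 0.0346] gap 0.0848 ff 0.0
15 t6.72 p [0.511  0.2643 0.0525] F [-0.2175 -0.306   0.4294] T [-0.0023  0.0151  0.0021] gap 0.0154 ff 0.0
grip t6.93 p [0.511  0.2644 0.0525] F [-0.3771  0.6072 -0.3902] T [ 0.0785 -0.0231 -0.0028] gap 0.0116 ff 44.998064897954464
lift1 t7.55 p [0.5114 0.2644 0.0908] F [ 0.5562  0.6535 -2.1776] T [0.0313 0.0289 0.0062] gap 0.0117 ff 44.99734913930297
lift t8.20 p [0.5102 0.2641 0.1887] F [ 0.5282 -0.3533 -2.051 ] T [ 0.0219  0.0392 -0.0296] gap 0.0117 ff 44.997243862599134
```

View pics/p2.png

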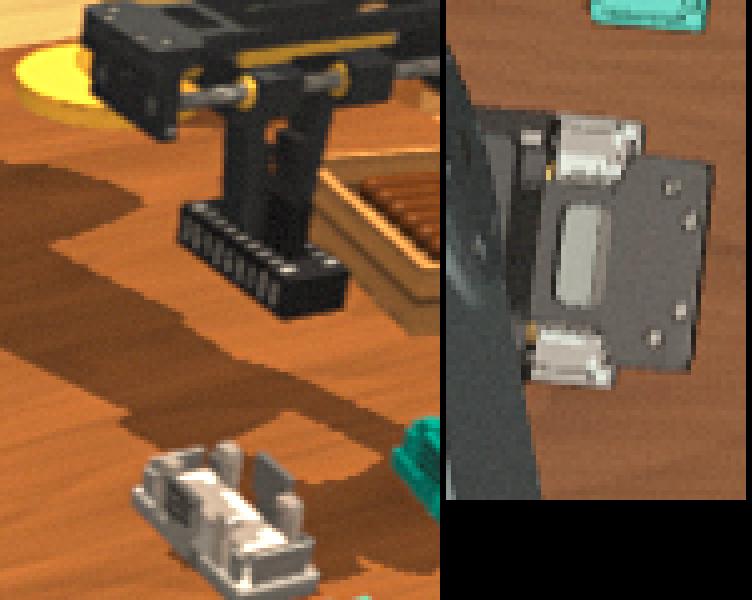

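The cassette hangs level in the gripper, with bottom corners at about (385,150), (411,169) and (426,164), and the stand is empty. I'll check its offset in the grip, then carry it over.

```bash
python3 - <<'E'
from h import *
z=.1887-.0265
s=status.get_state();c=s["ee_pos"][:2]
W=ray("scene",np.array([[180,242],[283,318],[345,297]])/4+[340,90]-.4,z)
ex=np.array([np.cos(SA),np.sin(SA)]);ey=np.array([-ex[1],ex[0]])
print("local corners",np.c_[(W-c)@ex,(W-c)@ey])
manip.reach([*B,.2],R(BA));st("over")
manip.move_straight([*B,.105],rate=.15);s=st("pre")
snap("p3",[("scene",105,170,145,180,3),("top",395,200,110,130,3)])
E
```

```text
local corners [[-0.0504 -0.0122]
 [ 0.0454 -0.0123]
 [ 0.0366  0.0297]]
over t10.06 p [ 0.5243 -0.216   0.1999] F [-1.0559  0.5332 -1.5334] T [0.0808 0.0317 0.035 ] gap 0.0117 ff 44.99727940186858
pre t10.84 p [ 0.5247 -0.2171  0.1058] F [ 0.0813  0.1775 -2.2532] T [-0.0228 -0.0549 -0.007 ] gap 0.0119 ff 44.99731119722128
```

View pics/p3.png

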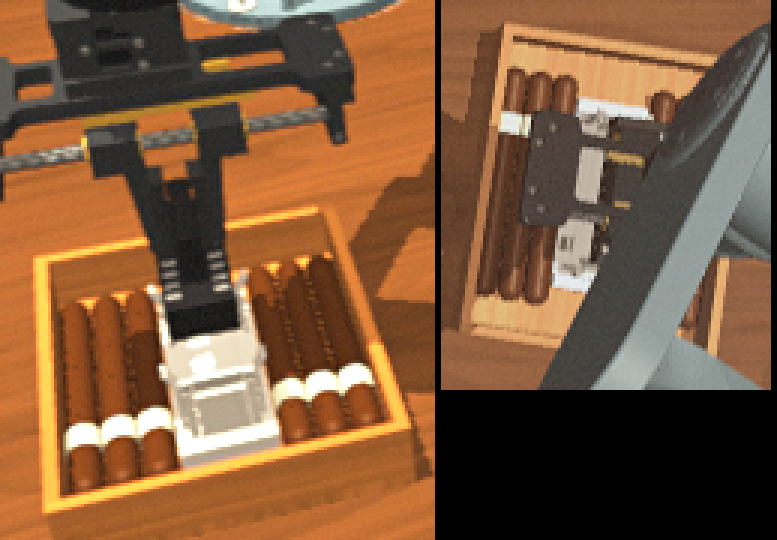

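The scene view shows the cassette over the frame and parallel to it. My hand-picked corners are noisy, so I'll measure the grip offset from the dark silhouette in both saved views.

```bash
python3 - <<'E'
from h import *
from scipy.optimize import least_squares
im=cv2.imread("pics/p2_scene.png");x0,y0=378,135
r=im[y0:175,x0:432];V=cv2.GaussianBlur(r.max(2),(3,3),0)
m=(V<75).astype(np.uint8);m=cv2.morphologyEx(m,cv2.MORPH_CLOSE,np.ones((3,3)))
# lowest dark pixel per column (sub-pixel at V=75) -> bottom silhouette
cols=[];low=[]
for c in range(m.shape[1]):
    q=np.flatnonzero(m[:,c])
    if len(q): cols.append(c+x0);low.append(q.max()+y0)
print(list(zip(cols,low)))
for y in (150,154,158,162): print(y,np.flatnonzero(m[y-y0])+x0)
c=np.array([.5102,.2641]);ex=np.array([np.cos(SA),np.sin(SA)]);ey=np.array([-ex[1],ex[0]])
for dz in (0,.004):
  P=[[*(c+sx*.05*ex+sy*.018*ey),z+dz] for z in(.1622,.1842) for sx,sy in((-1,-1),(1,-1),(1,1))]
  print(dz,proj("scene",P))
E
```

```text
[(385, np.int64(150)), (386, np.int64(151)), (387, np.int64(151)), (388, np.int64(152)), (389, np.int64(153)), (390, np.int64(153)), (391, np.int64(154)), (392, np.int64(155)), (393, np.int64(156)), (394, np.int64(156)), (395, np.int64(157)), (396, np.int64(158)), (397, np.int64(159)), (398, np.int64(159)), (399, np.int64(160)), (400, np.int64(161)), (401, np.int64(162)), (402, np.int64(163)), (403, np.int64(163)), (404, np.int64(164)), (405, np.int64(165)), (406, np.int64(165)), (407, np.int64(166)), (408, np.int64(167)), (409, np.int64(168)), (410, np.int64(168)), (411, np.int64(168)), (412, np.int64(168)), (413, np.int64(168)), (414, np.int64(168)), (415, np.int64(168)), (416, np.int64(168)), (417, np.int64(167)), (418, np.int64(167)), (419, np.int64(167)), (420, np.int64(167)), (421, np.int64(167)), (422, np.int64(167)), (423, np.int64(166)), (424, np.int64(166)), (425, np.int64(165)), (426, np.int64(160)), (431, np.int64(138))]
150 [385 386 387 388 389 390 391 392 393 394 395 396 397 398 399 400 401 402
 403 404 405 406 407 408 409 410 411 412 413 414 415 416]
154 [391 392 393 394 395 396 397 398 399 400 401 402 403 404 405 406 407 408
 409 410 411 412 413 414 415 416 417 418]
158 [396 397 398 399 400 401 402 403 404 405 406 407 408 409 414 415 416 417
 418 419 420 421 422 423 424 425 426]
162 [401 402 403 404 405 406 407 408 409 410 411 412 413 414 415 416 417 418
 419 420 421 422 423 424 425]
0 [[382.5183 150.6673]
 [409.4301 170.6654]
 [425.1399 167.6628]
 [383.6405 140.5697]
 [411.0416 159.9942]
 [426.9543 157.1013]]
0.004 [[382.7201 148.8514]
 [409.7197 168.7481]
 [425.4659 165.7649]
 [383.8478 138.7045]
 [411.3396 158.0204]
 [427.2898 155.1483]]
```

The grip offset is within about 2 mm, so the flares should cover it. I'll lower gently and watch the forces.

```bash
python3 - <<'E'
from h import *
manip.move_straight([*B,.09],rate=.1);st("a")
hit=manip.move_straight([*B,.060],rate=.03,max_force=4);s=st(f"hit {hit}")
ex=np.array([np.cos(BA),np.sin(BA)]);ey=np.array([-ex[1],ex[0]])
print("local F",s["wrist_force"][:2]@ex,s["wrist_force"][:2]@ey)
E
```

```text
a t11.24 p [ 0.5237 -0.2168  0.0898] F [ 0.4136 -0.0029 -2.3438] T [ 0.0144 -0.0067 -0.0036] gap 0.0116 ff 44.99731656163931
hit True t11.90 p [ 0.5237 -0.2169  0.0707] F [ 0.8276 -0.9347 -1.5241] T [-0.2093 -0.0702 -0.0005] gap 0.0119 ff 44.99878451228142
local F 0.9566400085845721 -0.8021401300112689
```

```bash
python3 - <<'E'
from h import *
ex=np.array([np.cos(BA),np.sin(BA)]);ey=np.array([-ex[1],ex[0]])
for z in (.067,.064,.061,.058,.055):
    h=manip.move_straight([*B,z],rate=.03,max_force=15);s=st(f"{z} {h}");print("  loc",s["wrist_force"][:2]@ex,s["wrist_force"][:2]@ey)
    if h or np.abs(s["wrist_force"][:2]).max()>8 or s["wrist_force"][2]>15: break
E
```

```text
0.067 False t12.18 p [ 0.5241 -0.2172  0.067 ] F [-0.3038 -1.2318  0.9225] T [-0.2863  0.0146  0.0147] gap 0.0118 ff 44.999363869428635
  loc -0.11836771564392476 -1.2631898854005423
0.064 False t12.43 p [ 0.5237 -0.2169  0.0636] F [ 0.4471 -1.1949 -1.2906] T [-0.2289  0.0064  0.0107] gap 0.0118 ff 45.000568851828575
  loc 0.6187962219422709 -1.1156822868969918
0.061 False t12.68 p [ 0.5236 -0.2167  0.0604] F [ 0.3121 -1.4547 -1.6689] T [-0.2524 -0.0034 -0.0008] gap 0.0116 ff 44.999465849250555
  loc 0.5236853167583813 -1.3925615236856015
0.058 False t12.93 p [ 0.5237 -0.2168  0.0575] F [ 0.3715  0.237  -2.6483] T [-0.1918 -0.0225  0.012 ] gap 0.0117 ff 44.998547583818436
  loc 0.33239013446046933 0.28928956392505917
0.055 False t13.18 p [ 0.5237 -0.2169  0.0546] F [ 0.3929 -1.2307 -2.7021] T [-0.1732 -0.0616  0.0242] gap 0.0115 ff 44.9983817897737
  loc 0.5705023597349939 -1.1591471101533217
```

```bash
python3 - <<'E'
from h import *
ex=np.array([np.cos(BA),np.sin(BA)]);ey=np.array([-ex[1],ex[0]])
C=B-.001*ey
manip.move_straight([*C,.054],rate=.03);st("shift")
for z in (.051,.048,.045,.043,.041,.0395,.0385,.0375,.0365,.0355,.0345,.0335):
    h=manip.move_straight([*C,z],rate=.03,max_force=25);s=st(f"{z} {h}")
    if h or s["wrist_force"][2]>30: break
E
```

```text
shift t13.43 p [ 0.5237 -0.2177  0.0538] F [-0.4773  1.4069 -1.908 ] T [ 0.2413 -0.0988 -0.0266] gap 0.0114 ff 44.99855722300708
0.051 False t13.68 p [ 0.5237 -0.2181  0.0508] F [-0.5794 -0.2486 -1.189 ] T [-0.076  -0.0087  0.07  ] gap 0.0112 ff 44.997992310673
0.048 False t13.93 p [ 0.5237 -0.2181  0.0477] F [ 0.3761 -1.9958 -1.9462] T [-0.2418  0.0033 -0.045 ] gap 0.0115 ff 44.998486284166574
0.045 False t14.18 p [ 0.5236 -0.218   0.0447] F [ 0.1261 -1.1734 -2.3578] T [-0.2165 -0.0243  0.0175] gap 0.0115 ff 44.99835317954421
0.043 False t14.43 p [ 0.5237 -0.218   0.0428] F [ 0.0802 -1.593  -1.6221] T [-0.2177 -0.0042  0.0482] gap 0.0117 ff 44.9980803206563
0.041 False t14.68 p [ 0.5238 -0.2179  0.0408] F [ 0.4378 -1.0429 -1.4534] T [-0.1144 -0.0026  0.0045] gap 0.0117 ff 44.99772733077407
0.0395 False t14.93 p [ 0.5234 -0.2176  0.039 ] F [-0.3083  0.087  -2.1478] T [0.0801 0.0182 0.0418] gap 0.0117 ff 44.99714892357588
0.0385 False t15.18 p [ 0.5237 -0.2178  0.0385] F [-1.1523  1.145   0.7271] T [ 0.1756  0.1703 -0.0434] gap 0.0118 ff 44.99794548377395
0.0375 False t15.43 p [ 0.5238 -0.2178  0.0385] F [-5.7235  3.5982  8.8826] T [ 0.4707  0.7558 -0.0391] gap 0.0118 ff 44.99840419739485
0.0365 False t15.68 p [ 0.5238 -0.2178  0.0385] F [-8.4169  4.696  18.6837] T [ 0.7864  1.3388 -0.0158] gap 0.0117 ff 44.99790550209582
0.0355 False t15.93 p [ 0.5238 -0.2178  0.0384] F [-12.7524   6.5764  27.3023] T [ 1.1401  1.8675 -0.0047] gap 0.0116 ff 44.997578440234065
0.0345 False t16.18 p [ 0.5238 -0.2178  0.0384] F [-16.5647   8.671   36.0281] T [1.4241 2.4519 0.0313] gap 0.0118 ff 44.99711307696998
```

The cassette hit a hard stop at exactly the nominal home height (TCP 0.0385). I'll relax, let go, retreat and look.

```bash
python3 - <<'E'
from h import *
C=status.get_state()["ee_pos"][:2].copy()
manip.move_straight([*C,.0385],rate=.03);st("relax")
command_gripper(.05,10);st("open")
manip.move_straight([*C,.10],rate=.15)
manip.move_straight([*C,.22],rate=.25)
manip.reach([.40,-.05,.3],R(BA));st("clear")
snap("p4",[("scene",130,235,90,100,5),("top",415,215,75,100,4)])
E
```

```text
relax t16.47 p [ 0.5239 -0.2179  0.0385] F [-1.8521  0.4     5.085 ] T [ 0.1669  0.1812 -0.0002] gap 0.0121 ff 44.997619930654764
open t17.18 p [ 0.5238 -0.2178  0.0385] F [-0.1859  0.6505 -0.1845] T [ 0.013  -0.0089 -0.006 ] gap 0.0500 ff 0.0
clear t19.26 p [ 0.4002 -0.0504  0.299 ] F [ 0.6339  0.073  -0.8477] T [ 0.0233 -0.0346  0.0373] gap 0.0501 ff 0.0
```

View pics/p4.png

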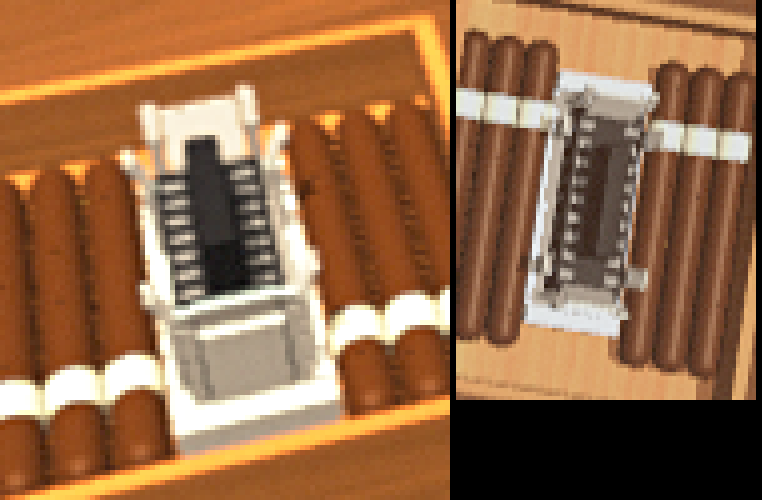

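The cassette sits level in the frame, with both end catches over its ends and bystanders undisturbed in this area. As a last check I'll touch the ridge top near both ends with closed fingers; the expected height is 0.062.

```bash
python3 - <<'E'
from h import *
ex=np.array([np.cos(BA),np.sin(BA)]);C=np.array([.5238,-.2178])
command_gripper(0,10)
for k in(1,-1):
    P=C+k*.020*ex
    manip.reach([*P,.12],R(BA));manip.move_straight([*P,.075],rate=.12)
    h=manip.move_straight([*P,.058],rate=.02,max_force=15);st(f"{k} {h}")
    manip.move_straight([*P,.12],rate=.15)
manip.reach([.40,-.05,.3],R(BA));st("clear")
t0=cv2.imread("pics/top0.png");t=get_image("top")[:,:,::-1];s0=cv2.imread("pics/scene0.png");s=get_image("scene")[:,:,::-1]
for n,a,b,(x,y,w,h) in(("jar",t0,t,(290,125,40,50)),("ash",t0,t,(348,125,60,60)),("cup",s0,s,(260,190,50,65))):
    print(n,np.abs(a[y:y+h,x:x+w].astype(int)-b[y:y+h,x:x+w]).mean())
E
```

```text
1 True t22.46 p [ 0.5435 -0.2208  0.0624] F [-1.0746  0.7006  5.4025] T [ 0.1613  0.2294 -0.0057] gap 0.0008 ff 2.7469777688384056
-1 True t24.45 p [ 0.504  -0.2149  0.0624] F [-1.143  -0.4431  5.9438] T [0.1419 0.2251 0.0438] gap 0.0004 ff 2.963419519364834
clear t26.02 p [ 0.4    -0.0503  0.2989] F [-0.2086  0.0094  0.6703] T [0.0067 0.0014 0.0007] gap 0.0004 ff 0.0
jar 2.3726666666666665
ash 3.135
cup 9.439076923076923
```

```bash
python3 -c "
from plant import *
print(workorder.sign_off())"
```

```text
the job is handed in; nothing more can be done
None
```

The cassette is out of the stand and pressed home in the clip frame, level (ridge top at 62.4 mm at both ends) with both catches looking snapped over it in the pictures; I let go and handed the job in after about 26 s, and the jar and ashtray look unmoved, while the cup's picture changed a little, probably the gripper's shadow, as nothing came near it.

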